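Push the row of chuck jaws home and close the keeper

TASK

Four loose steel chuck jaws stand touching in a row in the channel of the jaw rail. With the fingertips, push them along the rail together, as one unbroken row, until the first is fully home against the end stop and there are no gaps; then push the swinging keeper arm fully across the channel behind the last jaw. Slide the jaws only, never lift or tip them, and leave everything else on the bench where it stands.

Things in the scene. Friction and masses are not known exactly. Their poses are not given: they have to be found in the camera images.
- rail: Fixed dark steel channel 300 long, 58 wide; position and heading vary. Origin: middle of its underside, on the table top. x runs along the channel to the end stop (within 35 degrees of world +y), z up. Floor 10 above the table; side lips 8 thick, tops 18 above the table; 42.5 wide inside. The stop, 20 thick and 44 high, closes the +x end; the other end is open.
- stop_face (a point): Foot of the end stop's inner face, in the middle of the channel, at x = +130, z = 10 in the rail's frame.
- keeper (a joint): Angle of the keeper, a steel arm swinging level about an upright pivot on the rail's -y side. 0: parallel to the rail, pointing to its -x; negative: swung outwards; +1.571 (its limit): closed, across the channel, pointing to the rail's +y. Starts at -0.3 to 0.1. No spring; light friction (about 2 N at its tip), so it stays where it is left.
- keeper_pivot (a point): Keeper's pivot, at x = +6, y = -52, z = 27 in the rail's frame. The arm is 12 wide (6 either side of a line through the pivot), 10 thick (22 to 32 above the table) and reaches 67 from the pivot. Closed, its face towards the stop is at rail x = +12, 6 short of the last jaw of a row fully home.
- keeper_knob (a point): Centre of the black 16 mm ball knob on an upright 10 mm pin on the keeper arm, 58 from the pivot, 55 above the table.
- jaw1: First jaw, nearest the stop: loose plain steel block 28 along the rail, 40 across, 38 high with a T-shaped step (lower 24 mm 40 wide, above that a rib 22 wide), about 0.25 kg, resting on the channel floor. Origin: centre of its underside; axes as the rail's. With the row fully home its origin is at rail x = +116.
- jaw2: Second jaw: loose plain steel block 28 along the rail, 40 across, 38 high with a T-shaped step (lower 24 mm 40 wide, above that a rib 22 wide), about 0.25 kg, resting on the channel floor. Origin: centre of its underside; axes as the rail's. With the row fully home its origin is at rail x = +88.
- jaw3: Third jaw: loose plain steel block 28 along the rail, 40 across, 38 high with a T-shaped step (lower 24 mm 40 wide, above that a rib 22 wide), about 0.25 kg, resting on the channel floor. Origin: centre of its underside; axes as the rail's. With the row fully home its origin is at rail x = +60.
- jaw4: Fourth and last jaw, farthest from the stop: loose plain steel block 28 along the rail, 40 across, 38 high with a T-shaped step (lower 24 mm 40 wide, above that a rib 22 wide), about 0.25 kg, resting on the channel floor. Origin: centre of its underside; axes as the rail's. With the row fully home its origin is at rail x = +32.
- spacer_ring: Bystander, not part of the job: plain steel ring 48 across, 16 high, beside the rail on its +y side. Origin: centre of its underside.
- bush: Bystander, not part of the job: upright brass cylinder 26 across, 45 high, beside the rail on its +y side. Origin: centre of its underside.
- flange: Bystander, not part of the job: dark flanged steel turning 44 across, 30 high, beside the rail on its -y side near the stop. Origin: centre of its underside.
- cup: Bystander, not part of the job: white plastic cup 70 across, 85 high, beyond the stop end. Origin: centre of its underside.
- hammer: Bystander, not part of the job: hammer lying at the back of the table.
- wrench: Bystander, not part of the job: wrench lying on the right side of the table.
- tape_roll: Bystander, not part of the job: grey ring-shaped roll 90 across, 25 high, left of the work at the back. Origin: centre of its underside.
Mind the look-alikes: they are no part of the job. What is shaped like the jaw4 but turquoise is not meant. What is shaped like the jaw2 but pink is not meant.

How it is judged:
By the outcome, as a careful person would: the job done as asked, in the order asked, and still so for the second after the job is handed in, with the robot touching nothing.
It also fails if it takes over 48 s, if anything falls off the work surface, if the arm or the gripper's body presses on something with over 40 N, if the wrist force passes 120 N, or if a joint passes its speed limit or range.

ROBOT

A 7-joint arm with a two-finger parallel gripper is mounted at the origin on the work surface. World frame = base frame: x ahead of the robot, y to its left, z up, the work surface at z = 0. Lengths are in m, angles in rad, forces in N, time in s.
With the tool pointing down it reaches from about 0.425 to 0.925 m from the base axis. Payload 6.8 kg.
Tool frame: the origin (TCP) lies between the finger pads; the fingertips stand 19 mm ahead of it and the grasp point (between the pads) is the TCP; z points along the fingers, y is the direction in which the jaws open and shut (so a half turn about z gives the same grasp; the last joint's range is limited). The gripper opens to 85 mm and grips with 20 to 120 N. Pads are 22 mm wide; open, the fingers measure 114 mm over their backs; the gripper's body (76 mm by 85 mm) begins 54 mm behind the grasp point. The pads swing forward as they close: fully open they stand 13 mm farther back than shut.
Start: joints at [-1.246, 0.477, 0.022, 1.555, -0.011, 1.109, -0.083], TCP at [0.283, 0.613, 0.25] pointing down, gripper open.
Joint ranges: [-2.96, 2.96], [-0.34, 2.1], [-1.41, 1.46], [0.24, 2.44], [-1.37, 4.51], [0.17, 1.92], [-2.96, 2.96]. Speed limits (rad/s): [2.39, 2.39, 3.14, 3.14, 3.14, 3.14, 3.14].

INTERFACE

Orientations are given as a unit quaternion [x, y, z, w].
In Python, from workcell import r gives the robot as it stands.
- The arm moves only by the tool step_arm, never from a script. Its argument "motion" is a list of rows, each an object of numbers: "x", "y", "z": the shift along the tool's x, y, z in m; "spin": the turn about the tool's z in rad; "hand": the closure, from 0 (fully open) to 1 (shut). In form: [{"x": .., "y": .., "z": .., "spin": .., "hand": ..}, ...]. A call has 1 to 10 rows; each row shifts and turns the commanded pose from where the row before left it, along the tool's axes as they then stand; what a row does not reach is not made up. A row lasts 1/10 s, in which the tool goes at most 50 mm and 8.59 degrees, less where a joint would pass 70% of its speed; a pose out of reach is approached as far as the arm can. A call with a gripper value outside its range is refused whole. The fingers move at their own pace and stop on an object; the grip force is fixed at half the most. Time passes only in rows, so rows that do not move let the fingers close. It gives the time, the measured TCP pose, the force and the opening at its end, in the units of the state.
- r.observe(): the state, without advancing time (a new reading comes with each control period).
- r.snapshot(name): name is "scene" or "top" or "wrist"; returns the picture (400x640x3 uint8, blue, green, red); there is no depth.
- r.calibration(name): a dict with "fx", "fy", "cx", "cy" (pixels), "k1" (the pictures are not rectified: a ray, as slopes to the right and down, at radius r is drawn at 1 + k1 r^2 times it, then the intrinsics apply), "origin" and "orientation" of the camera in the world. Camera axes: x right, y up, looking along -z (the intrinsics and any distortion apply to the point x, -y, -z); pixel columns grow to the right and rows downward; lengths in m; the calibration is good to about 2 mm. A picture is of the moment at which its call begins: read the wrist's pose just before it. calibration takes no time and is no camera call; for the wrist camera it gives the pose at the moment of the call.
- r.job_done(): hands the job in, once; it reports no verdict.
The state is a dict: "t": time; "joint_pos": joint angles; "joint_velocities": joint speeds; "effort": joint torques, N m; "eef_pos": TCP position; "eef_rot": TCP orientation; "ft_force": force on the tool from outside, world axes, zero at the start; "ft_torque": the same for the moment, N m; "finger_gap": opening from 0.0 (shut) to 1.0 (fully open).
Only numpy, scipy, OpenCV 4.12 (cv2) and the standard library are available. Lean on these libraries where they do the work, as an engineer would, in place of code of your own. Each camera call takes 0.05 s, during which the arm holds its last target.

## Working session

There is one attempt and no reset: what is moved stays moved. The work goes in short steps, Python scripts to look and compute and a tool call to move; the robot and the scene stay as the last step left them, time stands still between calls to the robot, and variables do not carry over. Pictures are saved under pics/ and viewed, and the job is handed in when it is done.

Besides the shell and the picture viewer there is one more tool, called as name([rows], argument=value, ...), one row to a line, values as JSON. step_arm: Moves the arm, as the interface text tells. Its arguments: {"type":"object","properties":{"motion":{"type":"array"}},"required":["motion"]}

```bash
mkdir -p pics; ls; cat > h.py <<'E'
import numpy as np, cv2
from scipy.spatial.transform import Rotation as R
from workcell import r
def ray(cal,u,v):
    a=(u-cal['cx'])/cal['fx']; b=(v-cal['cy'])/cal['fy']
    k=cal['k1']; x,y=a,b
    for _ in range(30):
        s=1+k*(x*x+y*y); x,y=a/s,b/s
    d=R.from_quat(cal['orientation']).apply([x,-y,-1.0])
    return np.array(cal['origin']),d
def onz(cal,u,v,z):
    o,d=ray(cal,u,v); return o+d*(z-o[2])/d[2]
def proj(cal,p):
    c=R.from_quat(cal['orientation']).inv().apply(np.array(p)-np.array(cal['origin']))
    x,y=c[0]/-c[2],-c[1]/-c[2]; s=1+cal['k1']*(x*x+y*y)
    return np.array([cal['fx']*x*s+cal['cx'],cal['fy']*y*s+cal['cy']])
E
python3 - <<'E'
from h import *
for n in ['scene','top','wrist']:
    c=r.calibration(n); print(n,c)
    cv2.imwrite(f'pics/{n}0.png',r.snapshot(n))
print(r.observe())
E
```

```text
pics
scene {'fx': 477.64071291371016, 'fy': 477.64071291371016, 'cx': 306.04542304504884, 'cy': 206.95079589931214, 'k1': 0.04149466496542413, 'origin': array([ 1.17446868, -0.55157804,  1.18244768]), 'orientation': array([0.28879547, 0.12684459, 0.36082972, 0.8776728 ])}
top {'fx': 492.5293815939763, 'fy': 492.5293815939763, 'cx': 323.35192001217695, 'cy': 195.89714265772406, 'k1': 0.00835512364942511, 'origin': array([ 0.39046188, -0.006398  ,  1.54073699]), 'orientation': array([ 0.05446014, -0.04822136, -0.6980056 ,  0.71238822])}
wrist {'fx': 290.92067330852507, 'fy': 290.92067330852507, 'cx': 318.92219436132797, 'cy': 200.6147457600703, 'k1': -0.05199864256798105, 'origin': array([0.21457505, 0.64390849, 0.373399  ]), 'orientation': array([-0.12527876, -0.07855726,  0.53344362,  0.83280964])}
{'t': 0.15, 'joint_pos': array([-1.24612571,  0.47762631,  0.02236233,  1.55620958, -0.01151366,
        1.10931304, -0.08311579]), 'joint_velocities': array([ 0.00044689, -0.00226522,  0.00045534, -0.00267457, -0.0013578 ,
       -0.00077335, -0.00122584]), 'effort': array([ 3.04043650e-03, -5.96922791e+01,  1.61013834e+00, -2.81494081e+01,
        1.26137567e-02,  6.51532231e-03, -9.87589999e-06]), 'eef_pos': array([0.28291523, 0.61237493, 0.24954479]), 'eef_rot': array([ 2.14709304e-01,  9.76677739e-01, -7.06045157e-04, -1.06366070e-04]), 'ft_force': array([-0.54032677, -1.02611259,  0.26437303]), 'ft_torque': array([ 0.03126128,  0.03960552, -0.04059396]), 'finger_gap': 1.0009010049689244}
```

View pics/scene0.png

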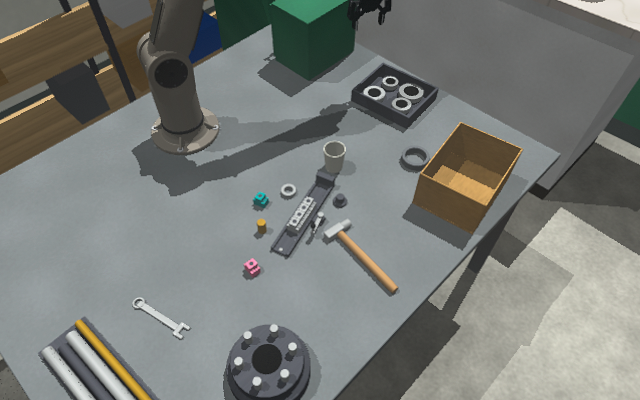

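View pics/top0.png

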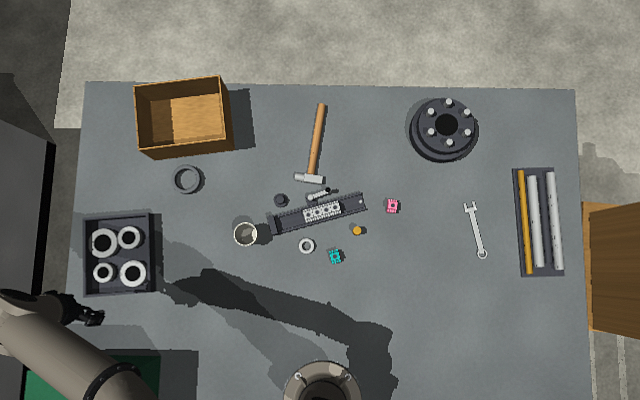

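View pics/wrist0.png

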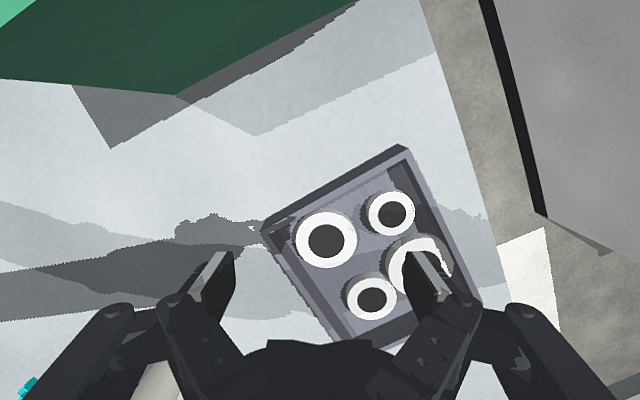

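The scene picture shows the rail around (305,215) with the grey jaw row around (302,210) and the stop near (325,178). The top picture shows the rail from (272,222) to (365,203). The wrist only sees the tray. I'll enlarge next.

```bash
python3 - <<'E'
import cv2
a=cv2.imread('pics/top0.png')[170:270,225:415]; cv2.imwrite('pics/topc.png',cv2.resize(a,None,fx=4,fy=4,interpolation=cv2.INTER_CUBIC))
a=cv2.imread('pics/scene0.png')[135:285,235:375]; cv2.imwrite('pics/scenec.png',cv2.resize(a,None,fx=4,fy=4,interpolation=cv2.INTER_CUBIC))
E
```

```text
(no output)
```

View pics/topc.png

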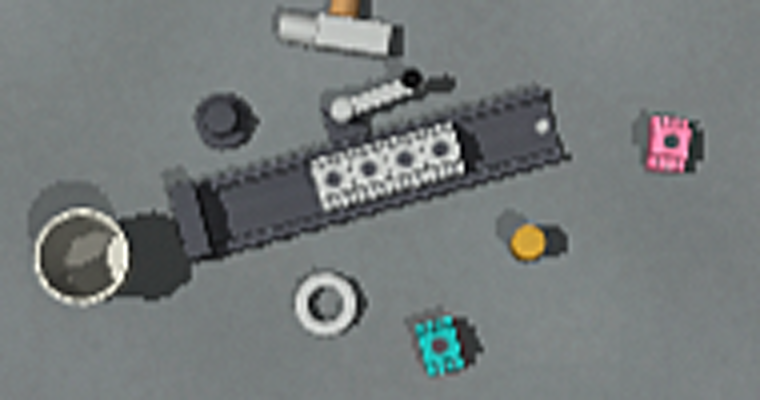

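View pics/scenec.png

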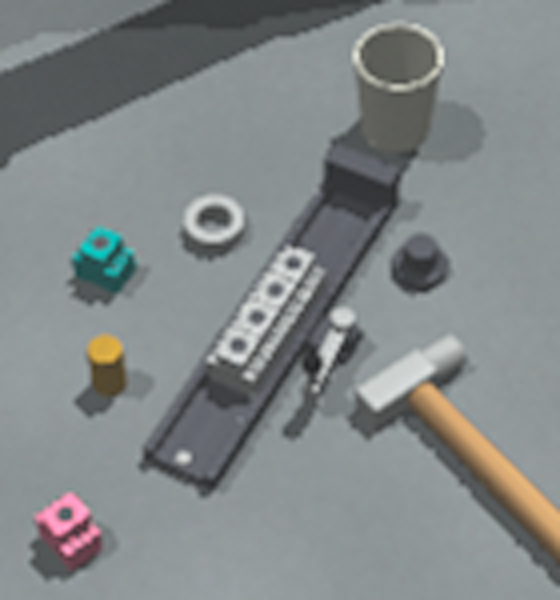

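```bash
python3 - <<'E'
from h import *
c=r.calibration('top')
f=lambda u,v,z: onz(c,225+(u+.5)/4-.5,170+(v+.5)/4-.5,z)
for n,u,v,z in [('open-',548,92,.018),('open+',567,157,.018),('stop top -',172,175,.044),('stop top +',190,255,.044),('pivot',342,108,.034),('knob',412,78,.06),('row j4-',460,125,.034),('j4+',464,165,.034),('j1-',312,162,.034),('j1+',322,208,.034),('holes1',333,178,.048),('h2',369,169,.048),('h3',404,159,.048),('h4',440,149,.048),('cup',82,257,.085),('bush',528,242,.045),('flange',222,118,.03)]:
    print(n,f(u,v,z).round(4))
s=r.observe(); M=R.from_quat(s['eef_rot']).as_matrix(); print(M.round(3))
E
```

```text
open- [ 0.6259 -0.11    0.018 ]
open+ [ 0.5751 -0.1252  0.018 ]
stop top - [0.552  0.1784 0.044 ]
stop top + [0.4912 0.1624 0.044 ]
pivot [0.6078 0.0501 0.034 ]
knob [ 0.6282 -0.0036  0.06  ]
row j4- [ 0.5963 -0.0413  0.034 ]
j4+ [ 0.5653 -0.0449  0.034 ]
j1- [0.5653 0.0721 0.034 ]
j1+ [0.53   0.0635 0.034 ]
holes1 [0.5518 0.0551 0.048 ]
h2 [0.5592 0.0278 0.048 ]
h3 [0.5674 0.0013 0.048 ]
h4 [ 0.5756 -0.026   0.048 ]
cup [0.4854 0.2376 0.085 ]
bush [ 0.5062 -0.0941  0.045 ]
flange [0.5987 0.143  0.03  ]
[[-0.908  0.419 -0.001]
 [ 0.419  0.908 -0.001]
 [-0.    -0.001 -1.   ]]
```

step_arm([
  {"x": -0.02,"y": -0.018,"hand": 1},
  {"x": -0.035,"y": -0.03,"hand": 1},
  {"x": -0.035,"y": -0.03,"hand": 1},
  {"x": -0.035,"y": -0.03,"hand": 1},
  {"x": -0.035,"y": -0.03,"hand": 1},
  {"x": -0.035,"y": -0.03,"hand": 1},
  {"x": -0.035,"y": -0.03,"hand": 1},
  {"x": -0.035,"y": -0.03,"hand": 1},
  {"x": -0.035,"y": -0.03,"hand": 1},
  {"x": -0.035,"y": -0.03,"hand": 1},
])

```text
$.motion[0]: bad value
```

step_arm([
  {"x": -0.035,"y": -0.03,"hand": 1},
  {"x": -0.035,"y": -0.03,"hand": 1},
  {"x": -0.035,"y": -0.03,"hand": 1},
  {"spin": 0.145,"hand": 1},
  {"spin": 0.145,"hand": 1},
  {"spin": 0.145,"hand": 1},
  {"spin": 0.145,"hand": 1},
  {"spin": 0.145,"hand": 1},
  {"spin": 0.13,"hand": 1},
  {"hand": 1},
])

```text
$.motion[0]: bad value
```

```bash
python3 - <<'E'
from h import *
s=r.observe(); M=R.from_quat(s['eef_rot']).as_matrix(); print(s['t'],s['eef_pos'].round(4),s['ft_force'].round(2),s['finger_gap'],s['joint_pos'].round(2));print(M.round(3))
c=r.calibration('wrist');print(c)
np.savez('w1.npz',**{k:np.array(v) for k,v in c.items()})
cv2.imwrite('pics/wrist1.png',r.snapshot('wrist'))
E
```

```text
0.15 [0.2829 0.6124 0.2495] [-0.54 -1.03  0.26] 1.0009010049689244 [-1.25  0.48  0.02  1.56 -0.01  1.11 -0.08]
[[-0.908  0.419 -0.001]
 [ 0.419  0.908 -0.001]
 [-0.    -0.001 -1.   ]]
{'fx': 290.92067330852507, 'fy': 290.92067330852507, 'cx': 318.92219436132797, 'cy': 200.6147457600703, 'k1': -0.05199864256798105, 'origin': array([0.21459604, 0.64395497, 0.37352894]), 'orientation': array([-0.12520498, -0.07865429,  0.53342679,  0.83282235])}
```

View pics/wrist1.png

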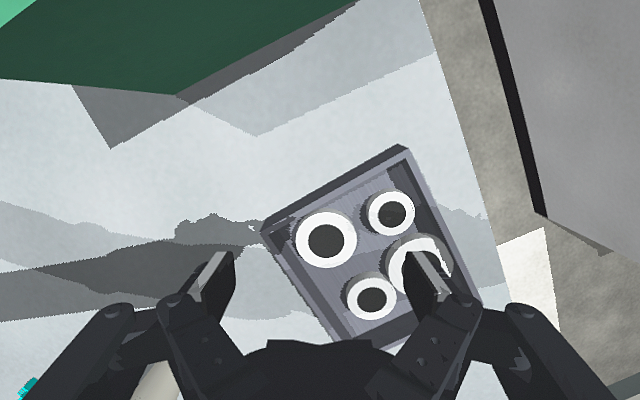

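Refused because every key is apparently required. The picture is unchanged from before, so I'm sending full rows.

step_arm([
  {"x": -0.02,"y": -0.018,"z": 0,"spin": 0,"hand": 1},
  {"x": -0.035,"y": -0.03,"z": 0,"spin": 0,"hand": 1},
  {"x": -0.035,"y": -0.03,"z": 0,"spin": 0,"hand": 1},
  {"x": -0.035,"y": -0.03,"z": 0,"spin": 0,"hand": 1},
  {"x": -0.035,"y": -0.03,"z": 0,"spin": 0,"hand": 1},
  {"x": -0.035,"y": -0.03,"z": 0,"spin": 0,"hand": 1},
  {"x": -0.035,"y": -0.03,"z": 0,"spin": 0,"hand": 1},
  {"x": -0.035,"y": -0.03,"z": 0,"spin": 0,"hand": 1},
  {"x": -0.035,"y": -0.03,"z": 0,"spin": 0,"hand": 1},
  {"x": -0.035,"y": -0.03,"z": 0,"spin": 0,"hand": 1},
])

```text
t: 1.2
eef_pos: [0.4668, 0.209, 0.2504]
eef_rot: [0.215, 0.977, 0.0, 0.0]
ft_force: [1.2, -0.1, 0.3]
finger_gap: -0.001
```

step_arm([
  {"x": -0.036,"y": -0.032,"z": 0,"spin": 0,"hand": 1},
  {"x": -0.036,"y": -0.032,"z": 0,"spin": 0,"hand": 1},
  {"x": -0.036,"y": -0.032,"z": 0,"spin": 0,"hand": 1},
  {"x": -0.036,"y": -0.032,"z": 0,"spin": 0,"hand": 1},
  {"x": -0.036,"y": -0.032,"z": 0,"spin": 0,"hand": 1},
  {"x": -0.036,"y": -0.032,"z": 0,"spin": 0.14,"hand": 1},
  {"x": 0,"y": 0,"z": 0,"spin": 0.145,"hand": 1},
  {"x": 0,"y": 0,"z": 0,"spin": 0.145,"hand": 1},
  {"x": 0,"y": 0,"z": 0,"spin": 0.145,"hand": 1},
  {"x": 0,"y": 0,"z": 0,"spin": 0.145,"hand": 1},
])

```text
t: 2.2
eef_pos: [0.5818, -0.0542, 0.2501]
eef_rot: [0.548, 0.837, -0.0, -0.0]
ft_force: [-0.0, -0.4, 0.1]
finger_gap: 0.003
```

step_arm([
  {"x": 0,"y": 0,"z": 0,"spin": 0.135,"hand": 1},
  {"x": 0,"y": 0,"z": 0,"spin": 0,"hand": 1},
  {"x": 0,"y": 0,"z": 0,"spin": 0,"hand": 1},
])

```text
t: 2.5
eef_pos: [0.5819, -0.0539, 0.2502]
eef_rot: [0.599, 0.801, -0.0, -0.0]
ft_force: [0.1, 0.4, -0.7]
finger_gap: 0.002
```

```bash
python3 - <<'E'
from h import *
s=r.observe(); M=R.from_quat(s['eef_rot']).as_matrix(); print(s['t'],s['eef_pos'].round(4),s['ft_force'].round(2),s['finger_gap'],s['joint_pos'].round(2));print(M.round(3))
c=r.calibration('wrist');print(c)
np.savez('w1.npz',**{k:np.array(v) for k,v in c.items()})
cv2.imwrite('pics/wrist1b.png',r.snapshot('wrist'))
E
```

```text
2.5 [ 0.5819 -0.0539  0.2502] [ 0.12  0.42 -0.7 ] 0.0019290027476775416 [-0.42  0.36  0.52  1.81 -0.2   1.03  0.46]
[[-0.283  0.959 -0.   ]
 [ 0.959  0.283 -0.   ]
 [-0.    -0.    -1.   ]]
{'fx': 290.92067330852507, 'fy': 290.92067330852507, 'cx': 318.92219436132797, 'cy': 200.6147457600703, 'k1': -0.05199864256798105, 'origin': array([0.56023776, 0.01787629, 0.37416535]), 'orientation': array([-0.14694384, -0.02050179,  0.14192686,  0.97869502])}
```

View pics/wrist1b.png

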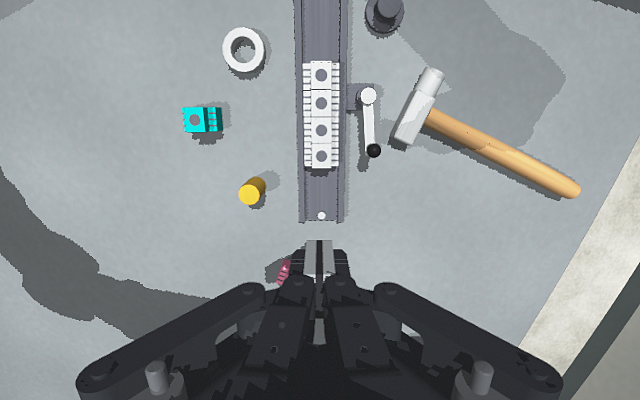

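The wrist picture shows the rail upright, with its open end at (321,221) and the jaw row between (320,62) and (320,168). The keeper pivot is at (368,96) and the knob at (374,150). The grey blocks in the channel are jaws 1–4. The turquoise one at (200,120) and the pink one at (283,272) are loose on the bench and are the look-alikes.

```bash
python3 - <<'E'
import cv2
a=cv2.imread('pics/wrist1b.png')[50:230,260:420]; cv2.imwrite('pics/w1c.png',cv2.resize(a,None,fx=3.3333,fy=3.3333,interpolation=cv2.INTER_CUBIC))
E
```

```text
(no output)
```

View pics/w1c.png

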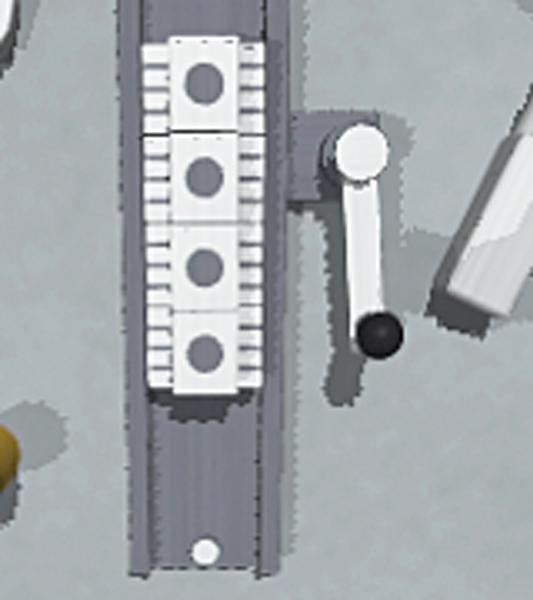

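```bash
python3 - <<'E'
from h import *
z=np.load('w1.npz'); c={k:z[k] for k in z.files}; c={k:(float(v) if v.ndim==0 else v) for k,v in c.items()}
f=lambda u,v,z: onz(c,260+(u+.5)/3.3333-.5,50+(v+.5)/3.3333-.5,z)
P={n:f(u,v,zz)[:2] for n,u,v,zz in [('openL',130,577,.018),('openR',280,577,.018),('lipLtop',117,5,.018),('lipRtop',287,5,.018),('pivot',361,153,.034),('knob',380,335,.055),('armtip',365,345,.032),('j4back',205,393,.048),('j1front',205,37,.048),('j4backlow',155,387,.034),('j4backlowR',262,387,.034),('h1',205,84,.048),('h2',205,177,.048),('h3',205,267,.048),('h4',205,353,.048)]}
a=(P['h1']-P['h4']); print('jaw pitch',np.linalg.norm(a)/3, 'ang from +y',np.degrees(np.arctan2(-a[0],a[1])))
l=P['lipLtop']-P['openL']; m=P['lipRtop']-P['openR']
for q in(l,m): print('lip ang',np.degrees(np.arctan2(-q[0],q[1])))
ang=np.arctan2(-(l+m)[0]/1,(l+m)[1]); X=np.array([-np.sin(ang),np.cos(ang)]); Y=np.array([-X[1],X[0]])
O=(P['openL']+P['openR'])/2+.15*X
print('O',O,'X',X,'width',(P['openL']-P['openR'])@Y)
for n,p in P.items(): print(n,p.round(4),'rail',((p-O)@X*1e3).round(1),((p-O)@Y*1e3).round(1))
# cross-check w/ top pics
t=r.calibration('top'); g=lambda u,v,z: onz(t,225+(u+.5)/4-.5,170+(v+.5)/4-.5,z)[:2]
for n,u,v,zz in [('stopL',172,175,.044),('stopR',190,255,.044),('stopbaseinner',222,210,.010),('pivot',342,108,.034),('knob',412,78,.058),('j4back',462,143,.048),('pink',670,143,.038)]:
    p=g(u,v,zz);print('top',n,((p-O)@X*1e3).round(1),((p-O)@Y*1e3).round(1))
E
```

```text
jaw pitch 0.028192055862662945 ang from +y 16.604303931472693
lip ang 16.623123146784533
lip ang 17.155703332332674
O [0.55857523 0.02811109] X [-0.29052515  0.95686736] width 0.05904309517685263
openL [ 0.5739 -0.1238] rail -149.8 29.5
openR [ 0.6305 -0.107 ] rail -150.2 -29.5
lipLtop [0.515  0.0731] rail 55.7 28.6
lipRtop [0.5698 0.0894] rail 55.3 -28.6
pivot [0.6069 0.0499] rail 6.9 -52.6
knob [ 0.6285 -0.0039] rail -50.9 -57.6
armtip [ 0.6295 -0.0103] rail -57.4 -56.7
j4back [ 0.5795 -0.0399] rail -71.2 -0.2
j1front [0.5475 0.0673] rail 40.7 -0.8
j4backlow [ 0.5627 -0.0454] rail -71.5 17.4
j4backlowR [ 0.599  -0.0346] rail -71.8 -20.5
h1 [0.5514 0.0542] rail 27.0 -0.7
h2 [0.5594 0.0273] rail -1.0 -0.5
h3 [5.675e-01 2.000e-04] rail -29.3 -0.4
h4 [ 0.5756 -0.0269] rail -57.6 -0.3
top stopL 145.7 -37.4
top stopR 148.1 25.4
top stopbaseinner 118.1 -5.0
top pivot 6.7 -53.5
top knob -50.6 -57.7
top j4back -74.2 -0.5
top pink -228.5 41.7
```

step_arm([
  {"x": -0.01,"y": 0.002,"z": 0.02,"spin": 0,"hand": 1},
  {"x": 0,"y": 0,"z": 0.04,"spin": 0,"hand": 1},
  {"x": 0,"y": 0,"z": 0.04,"spin": 0,"hand": 1},
  {"x": 0,"y": 0,"z": 0.04,"spin": 0,"hand": 1},
  {"x": 0,"y": 0,"z": 0.04,"spin": 0,"hand": 1},
  {"x": 0,"y": 0,"z": 0.02,"spin": 0,"hand": 1},
  {"x": 0,"y": 0,"z": 0.012,"spin": 0,"hand": 1},
  {"x": 0,"y": 0,"z": 0,"spin": 0,"hand": 1},
  {"x": 0,"y": 0,"z": 0,"spin": 0,"hand": 1},
])

```text
t: 3.45
eef_pos: [0.5875, -0.0633, 0.0392]
eef_rot: [0.6, 0.8, 0.0, 0.001]
ft_force: [0.3, -0.2, 0.5]
finger_gap: -0.001
```

```bash
cat > look.py <<'E'
from h import *
import sys
n=sys.argv[1]
O=np.array([0.5586,0.0281]); a=np.radians(16.7); X=np.array([-np.sin(a),np.cos(a)]); Y=np.array([-X[1],X[0]])
s=r.observe(); p=s['eef_pos']; d=p[:2]-O
print('t',s['t'],'rail x,y mm',(d@X*1e3).round(1),(d@Y*1e3).round(1),'z',p[2].round(4),'F rail',[(s['ft_force'][:2]@q).round(1) for q in(X,Y)],s['ft_force'][2].round(1), 'q',s['joint_pos'].round(2))
M=R.from_quat(s['eef_rot']).as_matrix(); print('tool x heading from +y',np.degrees(np.arctan2(-M[0,0],M[1,0])).round(2))
if len(sys.argv)>2:
  c=r.calibration('wrist'); np.savez(n+'.npz',**{k:np.array(v) for k,v in c.items()})
  for cam in sys.argv[2:]:
    im=r.snapshot(cam)
    cv2.imwrite(f'pics/{n}_{cam}_full.png',im)
    if cam=='scene': im=cv2.resize(im[135:285,235:375],None,fx=4,fy=4,interpolation=cv2.INTER_CUBIC)
    if cam=='top': im=cv2.resize(im[170:270,225:415],None,fx=4,fy=4,interpolation=cv2.INTER_CUBIC)
    cv2.imwrite(f'pics/{n}_{cam}.png',im)
E
python3 look.py a scene wrist
```

```text
t 3.45 rail x,y mm -95.8 -1.4 z 0.0392 F rail [np.float64(-0.3), np.float64(-0.2)] 0.5 q [-0.28  0.65  0.38  1.93 -0.38  0.64  0.62]
tool x heading from +y 16.25
```

View pics/a_scene.png

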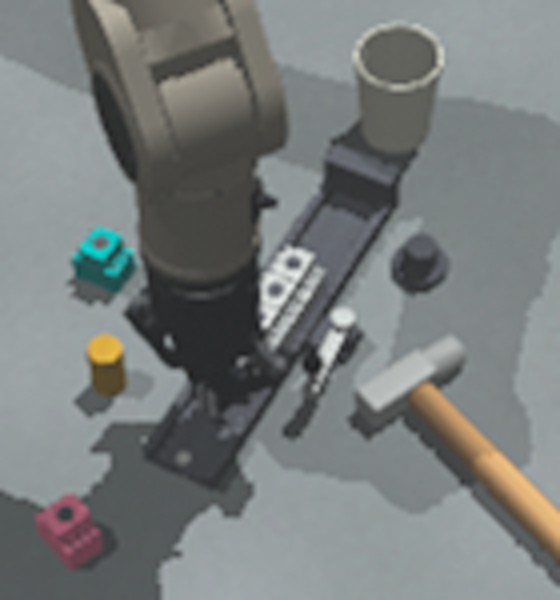

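View pics/a_wrist.png

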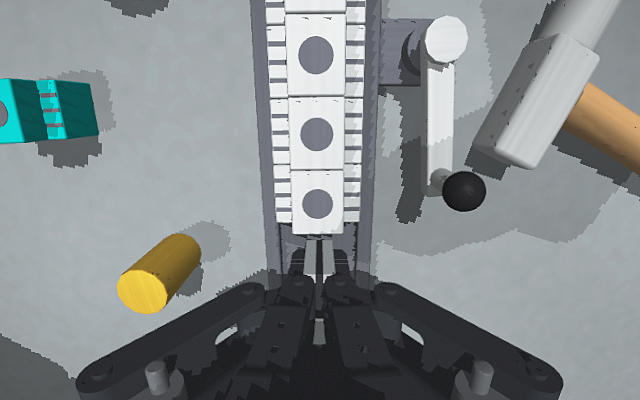

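The scene picture shows the fingertips in the channel behind jaw 4. In the wrist picture, the tips are at (317,240) and the jaw 4 rear edge is at (317,234), with the keeper knob clear at (463,191).

step_arm([
  {"x": 0.003,"y": -0.0005,"z": 0,"spin": -0.008,"hand": 1},
  {"x": 0.003,"y": -0.0005,"z": 0,"spin": 0,"hand": 1},
  {"x": 0.003,"y": 0,"z": 0,"spin": 0,"hand": 1},
  {"x": 0.003,"y": 0,"z": 0,"spin": 0,"hand": 1},
  {"x": 0.003,"y": 0,"z": 0,"spin": 0,"hand": 1},
  {"x": 0.003,"y": 0,"z": 0,"spin": 0,"hand": 1},
  {"x": 0.003,"y": 0,"z": 0,"spin": 0,"hand": 1},
  {"x": 0.003,"y": 0,"z": 0,"spin": 0,"hand": 1},
])

```text
t: 4.35
eef_pos: [0.5795, -0.0427, 0.0386]
eef_rot: [0.598, 0.802, -0.001, 0.002]
ft_force: [2.2, -6.1, -1.5]
finger_gap: 0.001
```

```bash
python3 look.py b wrist
```

```text
t 4.35 rail x,y mm -73.8 0.4 z 0.0386 F rail [np.float64(-6.5), np.float64(-0.4)] -1.5 q [-0.32  0.64  0.38  1.95 -0.38  0.62  0.59]
tool x heading from +y 16.57
```

View pics/b_wrist.png

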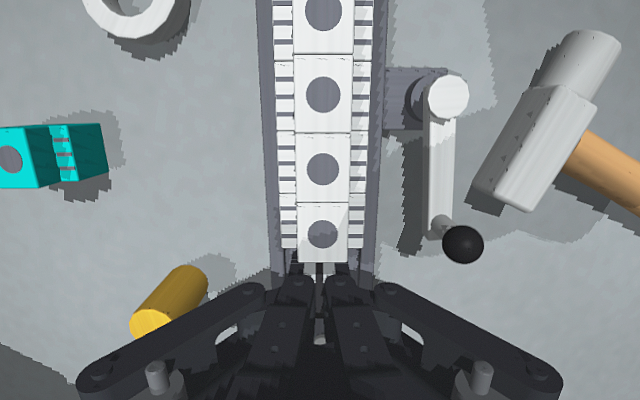

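Contact is made at about 6.5 N, and the row is moving together without visible gaps. Jaw 4's rear edge is at (322,262).

step_arm([
  {"x": 0.004,"y": 0,"z": 0,"spin": 0,"hand": 1},
  {"x": 0.004,"y": 0,"z": 0,"spin": 0,"hand": 1},
  {"x": 0.004,"y": 0,"z": 0,"spin": 0,"hand": 1},
  {"x": 0.004,"y": 0,"z": 0,"spin": 0,"hand": 1},
  {"x": 0.004,"y": 0,"z": 0,"spin": 0,"hand": 1},
  {"x": 0.004,"y": 0,"z": 0,"spin": 0,"hand": 1},
  {"x": 0.004,"y": 0,"z": 0,"spin": 0,"hand": 1},
  {"x": 0.004,"y": 0,"z": 0,"spin": 0,"hand": 1},
  {"x": 0.004,"y": 0,"z": 0,"spin": 0,"hand": 1},
  {"x": 0.004,"y": 0,"z": 0,"spin": 0,"hand": 1},
])

```text
t: 5.4
eef_pos: [0.5681, -0.0043, 0.0386]
eef_rot: [0.598, 0.802, -0.001, 0.002]
ft_force: [1.7, -6.5, -1.2]
finger_gap: 0.001
```

```bash
python3 look.py c wrist
```

```text
t 5.4 rail x,y mm -33.8 0.3 z 0.0386 F rail [np.float64(-6.7), np.float64(0.2)] -1.2 q [-0.4   0.62  0.38  1.98 -0.39  0.61  0.53]
tool x heading from +y 16.56
```

View pics/c_wrist.png

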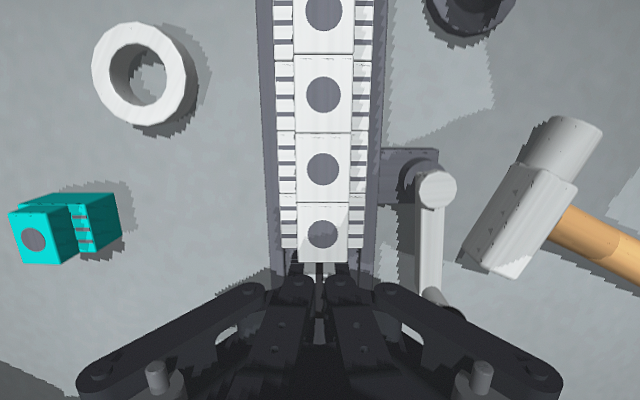

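The row is intact with jaw 4's rear edge still at (322,262), and the force is steady. I'll keep pushing.

step_arm([
  {"x": 0.004,"y": 0,"z": 0,"spin": 0,"hand": 1},
  {"x": 0.004,"y": 0,"z": 0,"spin": 0,"hand": 1},
  {"x": 0.004,"y": 0,"z": 0,"spin": 0,"hand": 1},
  {"x": 0.004,"y": 0,"z": 0,"spin": 0,"hand": 1},
  {"x": 0.004,"y": 0,"z": 0,"spin": 0,"hand": 1},
  {"x": 0.004,"y": 0,"z": 0,"spin": 0,"hand": 1},
  {"x": 0.004,"y": 0,"z": 0,"spin": 0,"hand": 1},
  {"x": 0.004,"y": 0,"z": 0,"spin": 0,"hand": 1},
])

```text
t: 6.25
eef_pos: [0.5589, 0.0263, 0.0385]
eef_rot: [0.598, 0.802, -0.001, 0.002]
ft_force: [2.9, -6.1, -1.1]
finger_gap: 0.002
```

step_arm([
  {"x": 0.002,"y": 0,"z": 0,"spin": 0,"hand": 1},
  {"x": 0.002,"y": 0,"z": 0,"spin": 0,"hand": 1},
])

```text
t: 6.45
eef_pos: [0.5577, 0.0301, 0.0385]
eef_rot: [0.598, 0.802, -0.001, 0.002]
ft_force: [1.6, -6.6, -1.3]
finger_gap: -0.004
```

step_arm([
  {"x": 0.001,"y": 0,"z": 0,"spin": 0,"hand": 1},
  {"x": 0.001,"y": 0,"z": 0,"spin": 0,"hand": 1},
])

```text
t: 6.65
eef_pos: [0.5572, 0.0319, 0.0386]
eef_rot: [0.598, 0.802, -0.0, 0.002]
ft_force: [1.7, -6.5, -0.2]
finger_gap: 0.001
```

```bash
python3 look.py d
```

```text
t 6.65 rail x,y mm 4.1 0.2 z 0.0386 F rail [np.float64(-6.7), np.float64(0.2)] -0.2 q [-0.47  0.61  0.39  2.01 -0.39  0.59  0.47]
tool x heading from +y 16.56
```

step_arm([
  {"x": 0.001,"y": 0,"z": 0,"spin": 0,"hand": 1},
  {"x": 0.001,"y": 0,"z": 0,"spin": 0,"hand": 1},
])

```text
t: 6.85
eef_pos: [0.5566, 0.0338, 0.0385]
eef_rot: [0.598, 0.801, -0.001, 0.002]
ft_force: [2.1, -6.8, -0.1]
finger_gap: 0.003
```

step_arm([
  {"x": 0.001,"y": 0,"z": 0,"spin": 0,"hand": 1},
])

```text
t: 6.95
eef_pos: [0.5563, 0.0347, 0.0385]
eef_rot: [0.598, 0.802, -0.001, 0.002]
ft_force: [1.6, -6.3, -0.2]
finger_gap: -0.002
```

step_arm([
  {"x": 0.001,"y": 0,"z": 0,"spin": 0,"hand": 1},
])

```text
t: 7.05
eef_pos: [0.5561, 0.0356, 0.0386]
eef_rot: [0.598, 0.801, -0.001, 0.002]
ft_force: [1.9, -9.3, -0.0]
finger_gap: 0.001
```

step_arm([
  {"x": 0.001,"y": 0,"z": 0,"spin": 0,"hand": 1},
])

```text
t: 7.15
eef_pos: [0.5561, 0.0356, 0.0386]
eef_rot: [0.598, 0.801, -0.001, 0.002]
ft_force: [2.5, -11.0, -1.0]
finger_gap: -0.002
```

step_arm([
  {"x": 0.0007,"y": 0,"z": 0,"spin": 0,"hand": 1},
])

```text
t: 7.25
eef_pos: [0.5561, 0.0356, 0.0386]
eef_rot: [0.598, 0.801, -0.001, 0.003]
ft_force: [3.9, -11.8, -2.1]
finger_gap: 0.001
```

```bash
python3 look.py d wrist scene
```

```text
t 7.25 rail x,y mm 7.9 0.2 z 0.0386 F rail [np.float64(-12.4), np.float64(-0.3)] -2.1 q [-0.48  0.61  0.39  2.01 -0.39  0.59  0.46]
tool x heading from +y 16.48
```

View pics/d_wrist.png

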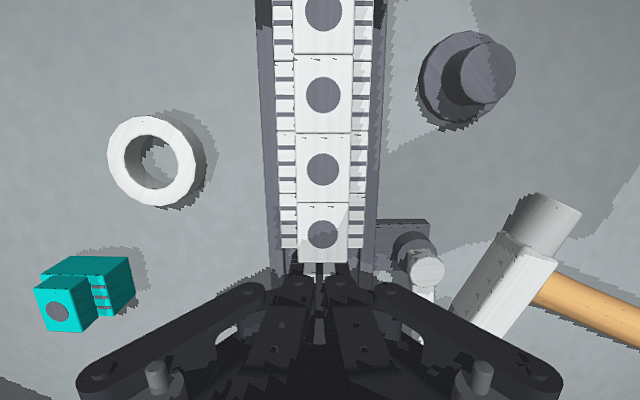

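View pics/d_scene.png

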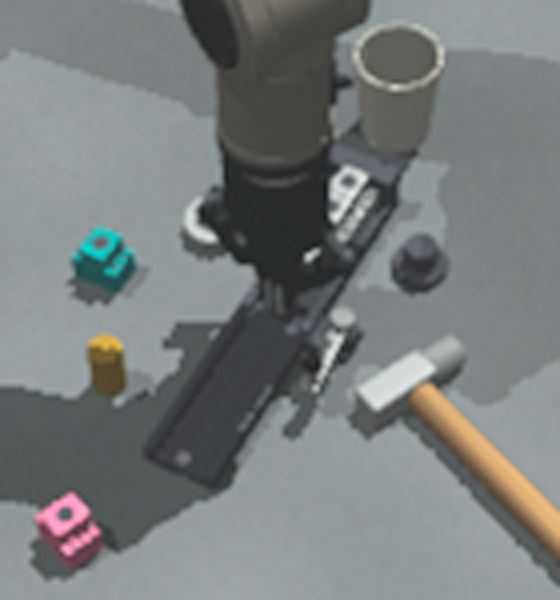

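Forward motion has stalled at rail x +7.9 and the force is rising, which matches the row reaching the stop. I'll press a little harder to confirm, then back off and lift straight up.

step_arm([
  {"x": 0.002,"y": 0,"z": 0,"spin": 0,"hand": 1},
  {"x": 0.002,"y": 0,"z": 0,"spin": 0,"hand": 1},
  {"x": 0,"y": 0,"z": 0,"spin": 0,"hand": 1},
])

```text
t: 7.65
eef_pos: [0.5563, 0.0359, 0.039]
eef_rot: [0.6, 0.8, -0.001, 0.005]
ft_force: [6.2, -18.1, -3.1]
finger_gap: 0.0
```

```bash
python3 look.py e
```

```text
t 7.65 rail x,y mm 8.1 0.0 z 0.039 F rail [np.float64(-19.1), np.float64(-0.8)] -3.1 q [-0.48  0.61  0.39  2.01 -0.39  0.59  0.46]
tool x heading from +y 16.31
```

step_arm([
  {"x": -0.01,"y": 0,"z": 0,"spin": 0,"hand": 1},
  {"x": -0.01,"y": 0,"z": 0,"spin": 0,"hand": 1},
  {"x": -0.005,"y": 0,"z": -0.02,"spin": 0,"hand": 1},
  {"x": 0,"y": 0,"z": -0.04,"spin": 0,"hand": 1},
  {"x": 0,"y": 0,"z": -0.04,"spin": 0,"hand": 1},
  {"x": -0.01,"y": 0,"z": -0.04,"spin": 0,"hand": 1},
  {"x": -0.01,"y": 0,"z": -0.04,"spin": 0,"hand": 1},
  {"x": 0,"y": 0,"z": -0.02,"spin": 0,"hand": 1},
  {"x": 0,"y": 0,"z": 0,"spin": 0,"hand": 1},
])

```text
t: 8.55
eef_pos: [0.5684, 0.0005, 0.2416]
eef_rot: [0.597, 0.802, 0.003, 0.002]
ft_force: [-0.1, 0.7, -0.2]
finger_gap: -0.003
```

```bash
python3 look.py f wrist
```

```text
t 8.55 rail x,y mm -29.2 -1.5 z 0.2416 F rail [np.float64(0.7), np.float64(-0.1)] -0.2 q [-0.54  0.34  0.55  1.86 -0.21  1.    0.38]
tool x heading from +y 16.68
```

View pics/f_wrist.png

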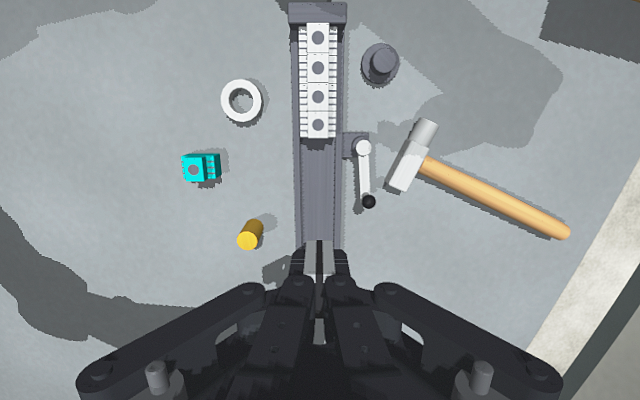

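```bash
python3 - <<'E'
from h import *
im=cv2.imread('pics/f_wrist.png'); cv2.imwrite('pics/fc.png',cv2.resize(im[0:220,260:420],None,fx=2.7,fy=2.7,interpolation=cv2.INTER_CUBIC))
z=np.load('f.npz'); c={k:(float(z[k]) if z[k].ndim==0 else z[k]) for k in z.files}
O=np.array([0.5586,0.0281]); a=np.radians(16.7); X=np.array([-np.sin(a),np.cos(a)]); Y=np.array([-X[1],X[0]])
for n,u,v,h in [('h1',318,37,.048),('h2',318,67.5,.048),('h3',318,97,.048),('h4',318,125,.048),('back',318,138,.048),('front',318,23.5,.048),('pivot',362.5,148,.034),('knob',368.5,202,.055)]:
    p=onz(c,u,v,h)[:2]-O; print(n,(p@X*1e3).round(1),(p@Y*1e3).round(1))
E
```

```text
h1 117.4 -0.8
h2 89.1 -0.8
h3 60.5 -0.8
h4 32.2 -0.8
back 18.6 -0.8
front 129.6 -0.8
pivot 6.3 -51.3
knob -51.3 -57.4
```

View pics/fc.png

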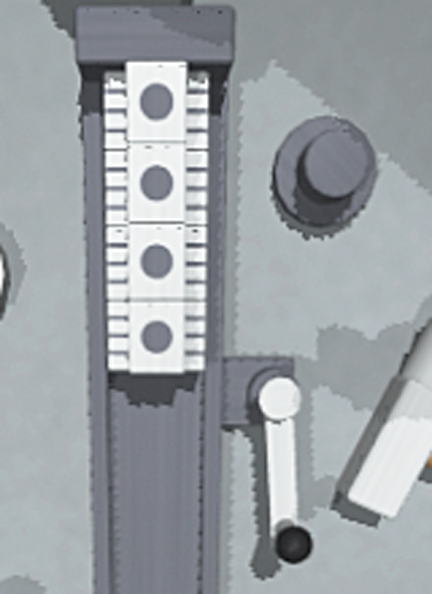

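The row is home: hole centres at rail x 117.4, 89.1, 60.5 and 32.2, against nominal 116, 88, 60 and 32, with no gaps in the crop. The keeper knob is at crop (293,545). Before swinging it, I'll check the hammer clearance.

```bash
python3 - <<'E'
from h import *
z=np.load('f.npz'); c={k:(float(z[k]) if z[k].ndim==0 else z[k]) for k in z.files}
O=np.array([0.5586,0.0281]); a=np.radians(16.7); X=np.array([-np.sin(a),np.cos(a)]); Y=np.array([-X[1],X[0]])
for n,u,v,h in [('ham lowL',387,186,.0),('ham lowL',389,184,.025),('ham bottom mid',400,193,.0),('ham bottomR',402,193,.025),('ham topL',416,120,.025),('handle start',420,170,.02)]:
    p=onz(c,u,v,h)[:2]-O; print(n,(p@X*1e3).round(1),(p@Y*1e3).round(1))
s=r.observe(); d=s['eef_pos'][:2]-O
print('target start rail (-51,-92): d rail',[-51-d@X*1e3,-92-d@Y*1e3])
E
```

```text
ham lowL -46.7 -90.6
ham lowL -37.9 -86.7
ham bottom mid -56.1 -108.4
ham bottomR -49.2 -103.5
ham topL 37.3 -112.7
handle start -21.6 -124.7
target start rail (-51,-92): d rail [np.float64(-22.544614169724884), np.float64(-91.52118032286313)]
```

Hammer-head corner is at about rail (-47,-90), so I'll come in diagonally (tool turned 45°) from rail (-70,-76), which leaves about 10 mm clearance.

step_arm([
  {"x": -0.02,"y": 0.037,"z": 0,"spin": 0,"hand": 1},
  {"x": -0.0215,"y": 0.0385,"z": 0,"spin": 0,"hand": 1},
  {"x": 0,"y": 0,"z": 0,"spin": -0.14,"hand": 1},
  {"x": 0,"y": 0,"z": 0,"spin": -0.14,"hand": 1},
  {"x": 0,"y": 0,"z": 0,"spin": -0.14,"hand": 1},
  {"x": 0,"y": 0,"z": 0,"spin": -0.14,"hand": 1},
  {"x": 0,"y": 0,"z": 0,"spin": -0.14,"hand": 1},
  {"x": 0,"y": 0,"z": 0.03,"spin": -0.085,"hand": 1},
  {"x": 0,"y": 0,"z": 0.04,"spin": 0,"hand": 1},
  {"x": 0,"y": 0,"z": 0,"spin": 0,"hand": 1},
])

```text
t: 9.6
eef_pos: [0.646, -0.0166, 0.1614]
eef_rot: [0.244, 0.97, -0.002, -0.006]
ft_force: [-1.5, 0.8, -0.6]
finger_gap: -0.001
```

```bash
python3 look.py g wrist
```

```text
t 9.6 rail x,y mm -67.9 -70.9 z 0.1614 F rail [np.float64(1.2), np.float64(1.2)] -0.6 q [-0.3   0.54  0.32  1.72 -0.21  0.93  1.18]
tool x heading from +y 61.7
```

View pics/g_wrist.png

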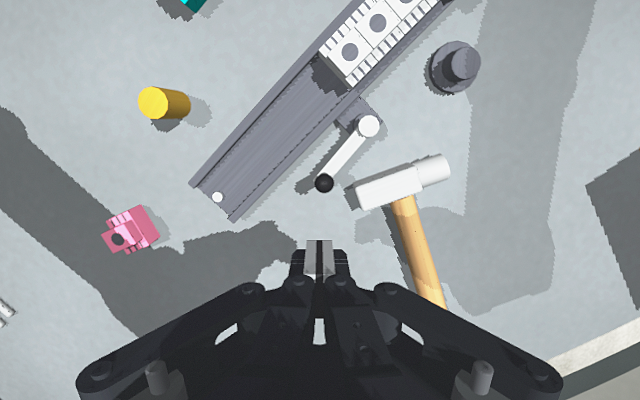

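The wrist picture shows the knob at (324,183) straight ahead of the shut fingertips at (318,242), with the hammer head clear to the right at (360,200).

step_arm([
  {"x": -0.006,"y": 0.001,"z": 0.03,"spin": 0,"hand": 1},
  {"x": 0,"y": 0,"z": 0.03,"spin": 0,"hand": 1},
  {"x": 0,"y": 0,"z": 0.025,"spin": 0,"hand": 1},
  {"x": 0,"y": 0,"z": 0.015,"spin": 0,"hand": 1},
  {"x": 0,"y": 0,"z": 0.006,"spin": 0,"hand": 1},
  {"x": 0,"y": 0,"z": 0,"spin": 0,"hand": 1},
])

```text
t: 10.25
eef_pos: [0.6569, -0.0194, 0.0626]
eef_rot: [0.245, 0.97, 0.0, 0.0]
ft_force: [0.3, -0.3, -0.3]
finger_gap: -0.001
```

```bash
python3 look.py h wrist; cat > arc.py <<'E'
from h import *
O=np.array([0.5586,0.0281]); a=np.radians(16.7); X=np.array([-np.sin(a),np.cos(a)]); Y=np.array([-X[1],X[0]])
s=r.observe(); d=s['eef_pos'][:2]-O; C=np.array([d@X,d@Y])*1e3
M=R.from_quat(s['eef_rot']).as_matrix(); b=np.pi/2-(np.arctan2(-M[0,0],M[1,0])-a)
N=24
for i in range(1,N+1):
    th=-0.094+(1.571+0.094)*i/N; b1=np.pi/4+np.pi/4*i/N
    K=np.array([6,-52])+58*np.array([-np.cos(th),np.sin(th)])
    D=20-3*i/N
    C1=K-D*np.array([np.sin(b1),np.cos(b1)]); q=C1-C
    tx=np.array([np.sin(b),np.cos(b)]); ty=np.array([np.cos(b),-np.sin(b)])
    print(i,'x %.4f y %.4f spin %.3f'%(q@tx/1e3,q@ty/1e3,b1-b),'C',C1.round(0),'th %.2f'%th)
    C,b=C1,b1
E
python3 arc.py
```

```text
t 10.25 rail x,y mm -73.8 -80.5 z 0.0626 F rail [np.float64(-0.4), np.float64(-0.2)] -0.3 q [-0.26  0.68  0.28  1.75 -0.26  0.75  1.22]
tool x heading from +y 61.65
1 x 0.0152 y -0.0045 spin 0.032 C [-66. -67.] th -0.02
2 x 0.0029 y -0.0036 spin 0.033 C [-67. -62.] th 0.04
3 x 0.0030 y -0.0034 spin 0.033 C [-67. -58.] th 0.11
4 x 0.0031 y -0.0033 spin 0.033 C [-66. -53.] th 0.18
5 x 0.0032 y -0.0032 spin 0.033 C [-66. -49.] th 0.25
6 x 0.0033 y -0.0031 spin 0.033 C [-65. -44.] th 0.32
7 x 0.0034 y -0.0030 spin 0.033 C [-64. -40.] th 0.39
8 x 0.0035 y -0.0029 spin 0.033 C [-62. -36.] th 0.46
9 x 0.0036 y -0.0027 spin 0.033 C [-61. -32.] th 0.53
10 x 0.0036 y -0.0026 spin 0.033 C [-59. -28.] th 0.60
11 x 0.0037 y -0.0025 spin 0.033 C [-56. -24.] th 0.67
12 x 0.0038 y -0.0023 spin 0.033 C [-54. -20.] th 0.74
13 x 0.0038 y -0.0022 spin 0.033 C [-51. -17.] th 0.81
14 x 0.0039 y -0.0020 spin 0.033 C [-48. -13.] th 0.88
15 x 0.0039 y -0.0019 spin 0.033 C [-45. -10.] th 0.95
16 x 0.0040 y -0.0018 spin 0.033 C [-42.  -7.] th 1.02
17 x 0.0040 y -0.0016 spin 0.033 C [-38.  -5.] th 1.09
18 x 0.0041 y -0.0015 spin 0.033 C [-35.  -2.] th 1.15
19 x 0.0041 y -0.0013 spin 0.033 C [-31.  -0.] th 1.22
20 x 0.0041 y -0.0012 spin 0.033 C [-27.   2.] th 1.29
21 x 0.0041 y -0.0010 spin 0.033 C [-23.   3.] th 1.36
22 x 0.0041 y -0.0009 spin 0.033 C [-19.   4.] th 1.43
23 x 0.0042 y -0.0007 spin 0.033 C [-15.   5.] th 1.50
24 x 0.0042 y -0.0006 spin 0.033 C [-11.   6.] th 1.57
```

View pics/h_wrist.png

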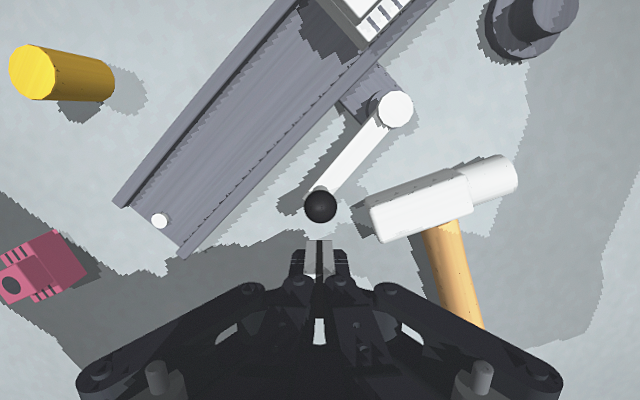

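Knob at (320,207) is dead ahead of the tips at (318,240), and the hammer is clear. I'll lower another 7 mm, then start the arc.

step_arm([
  {"x": 0,"y": 0,"z": 0.007,"spin": 0,"hand": 1},
  {"x": 0.005,"y": -0.001,"z": 0,"spin": 0.01,"hand": 1},
  {"x": 0.005,"y": -0.0015,"z": 0,"spin": 0.01,"hand": 1},
  {"x": 0.005,"y": -0.002,"z": 0,"spin": 0.012,"hand": 1},
  {"x": 0.003,"y": -0.0036,"z": 0,"spin": 0.033,"hand": 1},
  {"x": 0.003,"y": -0.0034,"z": 0,"spin": 0.033,"hand": 1},
  {"x": 0,"y": 0,"z": 0,"spin": 0,"hand": 1},
])

```text
t: 11.0
eef_pos: [0.6322, -0.0207, 0.0557]
eef_rot: [0.293, 0.956, -0.001, 0.0]
ft_force: [2.0, -4.8, -0.4]
finger_gap: 0.001
```

```bash
python3 look.py i wrist
```

```text
t 11.0 rail x,y mm -67.8 -56.4 z 0.0557 F rail [np.float64(-5.2), np.float64(-0.5)] -0.4 q [-0.29  0.66  0.3   1.81 -0.28  0.71  1.15]
tool x heading from +y 55.87
```

View pics/i_wrist.png

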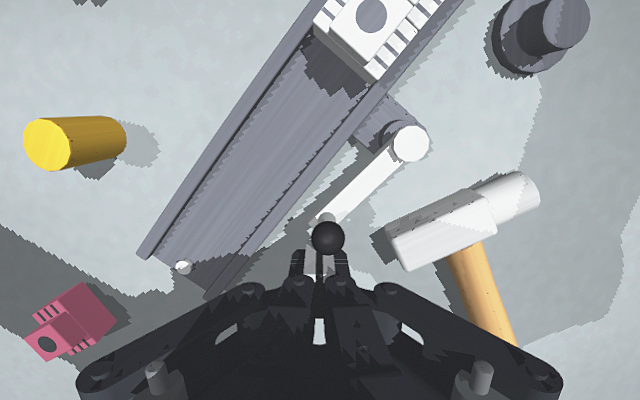

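The fingertips are on the knob at (327,238) with about 5 N, and the keeper is swinging. Following the arc.

step_arm([
  {"x": 0.0031,"y": -0.0033,"z": 0,"spin": 0.033,"hand": 1},
  {"x": 0.0032,"y": -0.0032,"z": 0,"spin": 0.033,"hand": 1},
  {"x": 0.0033,"y": -0.0031,"z": 0,"spin": 0.033,"hand": 1},
  {"x": 0.0034,"y": -0.003,"z": 0,"spin": 0.033,"hand": 1},
  {"x": 0.0035,"y": -0.0029,"z": 0,"spin": 0.033,"hand": 1},
  {"x": 0.0036,"y": -0.0027,"z": 0,"spin": 0.033,"hand": 1},
  {"x": 0,"y": 0,"z": 0,"spin": 0,"hand": 1},
])

```text
t: 11.75
eef_pos: [0.6048, -0.0231, 0.0554]
eef_rot: [0.386, 0.922, -0.001, 0.0]
ft_force: [1.5, -6.8, -0.3]
finger_gap: -0.002
```

```bash
python3 look.py j wrist
```

```text
t 11.75 rail x,y mm -62.3 -29.5 z 0.0554 F rail [np.float64(-6.9), np.float64(0.5)] -0.3 q [-0.33  0.63  0.36  1.88 -0.33  0.68  1.  ]
tool x heading from +y 44.53
```

View pics/j_wrist.png

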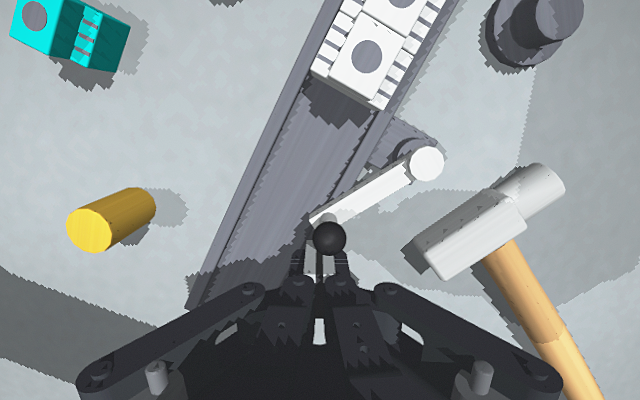

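The keeper is about halfway, with the knob at (328,238) still centred on the tips. I'll continue.

step_arm([
  {"x": 0.0036,"y": -0.0026,"z": 0,"spin": 0.033,"hand": 1},
  {"x": 0.0037,"y": -0.0025,"z": 0,"spin": 0.033,"hand": 1},
  {"x": 0.0038,"y": -0.0023,"z": 0,"spin": 0.033,"hand": 1},
  {"x": 0.0038,"y": -0.0022,"z": 0,"spin": 0.033,"hand": 1},
  {"x": 0.0039,"y": -0.002,"z": 0,"spin": 0.033,"hand": 1},
  {"x": 0.0039,"y": -0.0019,"z": 0,"spin": 0.033,"hand": 1},
  {"x": 0.004,"y": -0.0018,"z": 0,"spin": 0.033,"hand": 1},
  {"x": 0.004,"y": -0.0016,"z": 0,"spin": 0.033,"hand": 1},
  {"x": 0,"y": 0,"z": 0,"spin": 0,"hand": 1},
])

```text
t: 12.7
eef_pos: [0.5729, -0.0061, 0.0551]
eef_rot: [0.503, 0.864, 0.0, -0.001]
ft_force: [-0.3, -1.3, 0.9]
finger_gap: -0.004
```

```bash
python3 look.py k wrist
```

```text
t 12.7 rail x,y mm -36.8 -3.8 z 0.0551 F rail [np.float64(-1.2), np.float64(0.7)] 0.9 q [-0.42  0.61  0.42  1.97 -0.4   0.65  0.77]
tool x heading from +y 29.55
```

View pics/k_wrist.png

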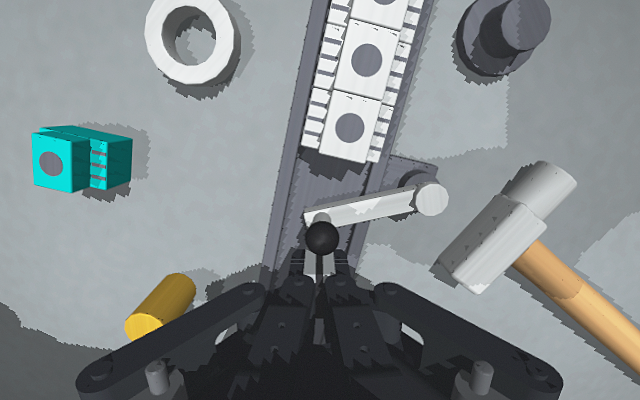

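The keeper now reaches across the channel, with its knob at (322,238). The final part of the arc is next.

step_arm([
  {"x": 0.0041,"y": -0.0015,"z": 0,"spin": 0.033,"hand": 1},
  {"x": 0.0041,"y": -0.0013,"z": 0,"spin": 0.033,"hand": 1},
  {"x": 0.0041,"y": -0.0012,"z": 0,"spin": 0.033,"hand": 1},
  {"x": 0.0041,"y": -0.001,"z": 0,"spin": 0.033,"hand": 1},
  {"x": 0.0041,"y": -0.0009,"z": 0,"spin": 0.033,"hand": 1},
  {"x": 0.004,"y": -0.0007,"z": 0,"spin": 0.033,"hand": 1},
])

```text
t: 13.35
eef_pos: [0.5571, 0.0125, 0.0553]
eef_rot: [0.587, 0.809, -0.0, -0.0]
ft_force: [-0.6, -3.2, 0.5]
finger_gap: 0.002
```

step_arm([
  {"x": 0.002,"y": -0.0003,"z": 0,"spin": 0.02,"hand": 1},
  {"x": 0.001,"y": 0,"z": 0,"spin": 0.01,"hand": 1},
])

```text
t: 13.55
eef_pos: [0.5559, 0.015, 0.0553]
eef_rot: [0.599, 0.801, -0.0, -0.0]
ft_force: [-1.3, -4.3, -1.1]
finger_gap: 0.001
```

```bash
python3 look.py l
```

```text
t 13.55 rail x,y mm -11.8 6.3 z 0.0553 F rail [np.float64(-3.7), np.float64(2.5)] -1.1 q [-0.51  0.6   0.48  2.01 -0.46  0.64  0.56]
tool x heading from +y 16.46
```

step_arm([
  {"x": 0.001,"y": 0,"z": 0,"spin": 0,"hand": 1},
  {"x": 0.001,"y": 0,"z": 0,"spin": 0,"hand": 1},
])

```text
t: 13.75
eef_pos: [0.5558, 0.0153, 0.0553]
eef_rot: [0.599, 0.801, -0.001, 0.001]
ft_force: [-0.2, -7.4, -0.9]
finger_gap: 0.003
```

step_arm([
  {"x": 0.001,"y": 0,"z": 0,"spin": 0,"hand": 1},
  {"x": 0.001,"y": 0,"z": 0,"spin": 0,"hand": 1},
])

```text
t: 13.95
eef_pos: [0.5557, 0.0155, 0.0554]
eef_rot: [0.599, 0.801, -0.001, 0.002]
ft_force: [0.3, -10.6, -1.7]
finger_gap: -0.006
```

```bash
python3 look.py m wrist
```

```text
t 13.95 rail x,y mm -11.2 6.4 z 0.0554 F rail [np.float64(-10.3), np.float64(2.8)] -1.7 q [-0.51  0.6   0.49  2.01 -0.45  0.64  0.56]
tool x heading from +y 16.36
```

View pics/m_wrist.png

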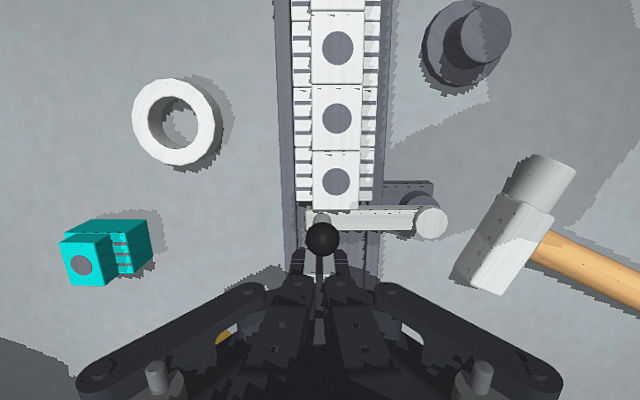

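The keeper is square across the channel and stalled at its limit, with about 10 N on the fingers. One more firm press, then retreat backwards and up.

step_arm([
  {"x": 0.002,"y": 0,"z": 0,"spin": 0,"hand": 1},
  {"x": 0,"y": 0,"z": 0,"spin": 0,"hand": 1},
  {"x": -0.008,"y": 0,"z": 0,"spin": 0,"hand": 1},
  {"x": -0.012,"y": 0,"z": 0,"spin": 0,"hand": 1},
  {"x": -0.01,"y": 0,"z": -0.01,"spin": 0,"hand": 1},
  {"x": 0,"y": 0,"z": -0.04,"spin": 0,"hand": 1},
  {"x": 0,"y": 0,"z": -0.04,"spin": 0,"hand": 1},
  {"x": 0,"y": 0,"z": -0.04,"spin": 0,"hand": 1},
  {"x": 0,"y": 0,"z": -0.04,"spin": 0,"hand": 1},
  {"x": 0,"y": 0,"z": 0,"spin": 0,"hand": 1},
])

```text
t: 15.0
eef_pos: [0.5666, -0.0087, 0.2316]
eef_rot: [0.599, 0.801, 0.004, 0.003]
ft_force: [0.6, -0.7, 0.4]
finger_gap: 0.004
```

```bash
python3 look.py n wrist scene; python3 - <<'E'
import cv2
im=cv2.imread('pics/n_wrist.png'); cv2.imwrite('pics/nc.png',cv2.resize(im[0:220,260:420],None,fx=2.7,fy=2.7,interpolation=cv2.INTER_CUBIC))
E
```

```text
t 15.0 rail x,y mm -37.5 2.9 z 0.2316 F rail [np.float64(-0.9), np.float64(-0.4)] 0.4 q [-0.61  0.36  0.65  1.88 -0.26  0.98  0.45]
tool x heading from +y 16.47
```

View pics/nc.png

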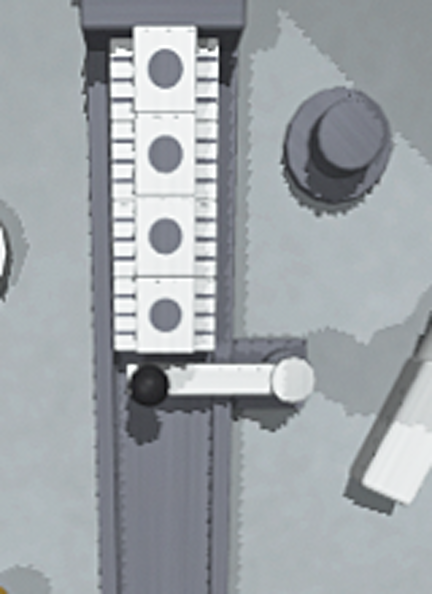

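View pics/n_scene.png

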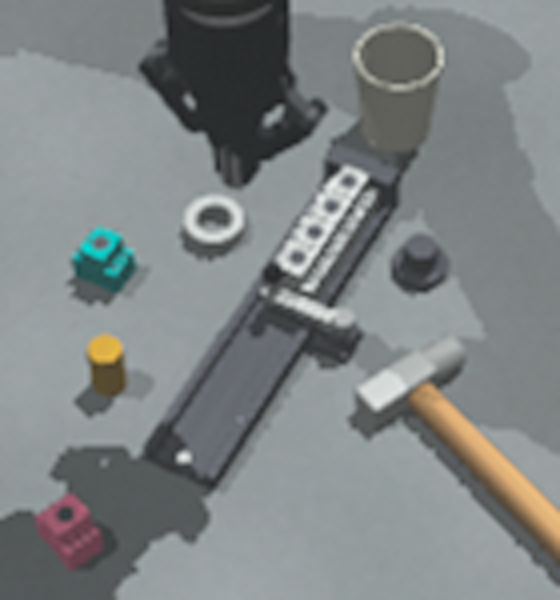

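```bash
python3 - <<'E'
from h import *
z=np.load('n.npz'); c={k:(float(z[k]) if z[k].ndim==0 else z[k]) for k in z.files}
O=np.array([0.5586,0.0281]); a=np.radians(16.7); X=np.array([-np.sin(a),np.cos(a)]); Y=np.array([-X[1],X[0]])
Q={}
for n,u,v,h in [('h1',166,68,.048),('h2',166,154,.048),('h3',166,237,.048),('h4',166,315,.048),('pivot',293,379,.034),('knob',150,384,.055)]:
    p=onz(c,260+(u+.5)/2.7-.5,(v+.5)/2.7-.5,h)[:2]-O; Q[n]=np.array([p@X,p@Y])*1e3; print(n,Q[n].round(1))
d=Q['knob']-Q['pivot']; print('keeper angle',np.arctan2(d[1],-d[0]).round(3),np.linalg.norm(d).round(1))
r.job_done(); print(r.observe()['t'])
E
```

```text
h1 [117.3  -0.8]
h2 [89.  -0.8]
h3 [60.7 -0.7]
h4 [32.8 -0.7]
pivot [  7.5 -52.3]
knob [7.7 5.5]
keeper angle 1.575 57.8
the job is handed in; nothing more can be done
the job is handed in; nothing more can be done
```

I pushed the four grey jaws along the rail as one row until they stalled against the end stop (about 19 N). I then swung the keeper closed by its knob with the shut fingertips until it stalled at its limit, and backed the arm clear. The job is handed in at about 15 s of the 48 s allowed; no verdict is reported.

**Last checks:**
- **Jaws:** The jaw centres measured at rail x = 117.3, 89.0, 60.7 and 32.8 mm, against nominal 116, 88, 60 and 32. The 28 mm spacing held and no gaps were visible in the pictures. The constant offset of about 1 mm is within camera accuracy.
- **Keeper:** It measured 1.575 rad, with its limit at 1.571, and lies behind jaw 4.
- **Bystanders:** The ring, bush, flange, cup, hammer head and the turquoise and pink look-alikes look unmoved in the final scene picture. I judged those by eye, and did not check the wrench and tape roll in it.
- **Forces:** Readings at the end of each move call peaked at about 19 N, and the wrist force was near zero once the arm was clear.

No check failed. The first two move calls were refused because every row needs all its keys, and nothing moved.

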